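# Empty the analyser's catch drawer into the return tote

### The arm

A 6-joint arm with a two-finger parallel gripper is mounted at the origin on the work surface. World frame = base frame: x ahead of the robot, y to its left, z up, the work surface at z = 0. Lengths are in mm, angles in rad, forces in N, time in s.
With the tool pointing down it reaches from about 350 to 775 mm from the base axis. Payload 7.3 kg.
Tool frame: the origin (TCP) lies on the mounting face of the last link; the fingertips stand 178 mm ahead of it and the grasp point (between the pads) lies 159 mm ahead of it; z points along the fingers, y is the line along which they close (so a half turn about z gives the same grasp; the last joint's range is limited). The gripper opens to 92 mm and grips with 3 to 60 N. Pads are 19 mm wide; open, the fingers measure 130 mm over their backs; the gripper's body (75 mm by 190 mm) begins 47 mm behind the grasp point.
Start: joints at [1.116, 0.342, 1.524, -0, 1.275, -0.146], TCP at [159.534, 500.177, 404.741] pointing down, gripper open.
Joint ranges: [-2.53, 2.53], [-0.77, 2.02], [0.04, 2.7], [-1, 4.14], [0.28, 2.66], [-3.11, 3.11]. Speed limits (rad/s): [2.57, 2.57, 3.14, 3.14, 3.14, 3.14].

### API

Orientations are given as [roll, pitch, yaw] about the fixed x, y, z axes, in that order (R = Rz(yaw) Ry(pitch) Rx(roll)).
In Python, from plant import bot, capture, get_obs gives the robot as it stands (bot), with the cameras as plain functions and the readings as plain functions.
- The arm moves only by the tool shift_gripper, called after "Request:" as name(argument=value, ...) on one line, values as JSON. Schema: {"type":"object","properties":{"rows":{"type":"string"},"only":{"type":"string"},"quiet":{"type":"boolean"},"lines":{"type":"string"}},"required":["rows"],"additionalProperties":false}. rows is a string of 1 to 5 rows, one to a line, with the numbers parted by commas; each row has 5 numbers: the finger opening in mm, then dx, dy, dz in shares of 600 mm (1.0 is 600 mm), then a turn about the tool's z in normalised numbers (1 is pi rad); each row is the pose to reach, as a shift and turn from the pose commanded when the call began, along the tool's axes at that moment; what a row does not reach only later rows make up. A row lasts 1/8 s, in which the tool goes at most 62.5 mm and 0.188 rad, less where a joint would pass 70% of its speed; a pose out of reach is approached as far as the arm can. The fingers move at their own pace and stop on an object; the grip force is fixed at half the most. Time passes only in rows, so rows that do not move let the fingers close. The tool returns the time, the measured TCP pose, the force, the opening and the grip force at its end. only (a regular expression) keeps the lines of the reply that match it, lines (a string "A,B") keeps lines A to B, and quiet returns only ok. A shift or turn number past 1, either way, is cut back to 1. Input that does not fit is refused with a message, and nothing moves.
- get_obs(): the state, without advancing time (a new reading comes with each control period).
- capture(name): name is "scene" or "top"; returns a dict with "color" (384x512x3 uint8, red, green, blue), "K" (3x3 intrinsics, pixels), "k1" (the pictures are not rectified: a ray, as slopes to the right and down, at radius r is drawn at 1 + k1 r^2 times it, then the intrinsics apply), "R" (3x3) and "t" (3): a world point X has camera coordinates R X + t. Camera axes: x right, y down, z forward; pixel columns grow to the right and rows downward; lengths in mm; the calibration is good to about 2 mm. A picture is of the moment at which its call begins. There is no depth.
- bot.close_job(): hands the job in; it is judged then, once.
The state is a dict: "time": time; "joint_positions": joint angles; "dq": joint speeds; "tau": joint torques, N m; "tool_pos": TCP position; "tcp_rot": TCP orientation; "contact_force": force on the tool from outside, world axes, zero at the start; "moment": the same for the moment, N m; "grip_width": finger opening in mm; "finger_force": force on a finger pad.
Only numpy, scipy, OpenCV 4.12 (cv2) and the standard library are available. Lean on these libraries where they do the work, as an engineer would, in place of code of your own. Each camera call takes 0.05 s, during which the arm holds its last target. There are 200 camera calls.

### The job

The analyser has finished its run: pull out its catch drawer, take the three test cartridges out and lay them in the tote, one to a lane, flat on its floor and with the nose pointing to the same end as the cartridge that is already there; set them down gently, do not drop them in. Then push the emptied drawer fully home. Leave the cartridge already in the tote and the other things on the bench where they are.

Things in the scene. Friction and masses are not known exactly. Their poses are not given: they have to be found in the camera images.
- analyser: benchtop cartridge analyser, white and blue, 320 mm wide, fixed, at the robot's left, its front facing to the robot's right. Front deck 98 high, 200 deep, holds the catch drawer; tower 350 high behind it. Origin: foot of the front face, mid-width, on the bench; x points into the machine (drawer comes out along -x), z up.
- catch_drawer (a joint): how far the drawer is out, m: 0 fully home, 0.165 at its stop; starts up to 0.012 ajar. 1.5 N friction, stays where left; contents ride along if pulled smoothly. Inside 174 mm deep (from the front face's plane when home), 264 wide, floor 20 and walls 50 above the bench; front panel 10 thick, top at 76.
- drawer_handle (a point): middle of the drawer's handle, moves with it: grey bail, round bar 12 mm thick, 110 long, along the analyser's y, 40 mm out from the drawer's front panel (34 free behind the bar), axis 58 above the bench. Pinch or hook it from above.
- tote: grey open plastic tote, fixed, 158 mm long (x), 312 wide (y), walls 4 thick, 62 high, floor 4 thick. Ribs (4 wide, 8 high) along x at y = -76, 0, 76 part the floor into four lanes 72 wide, 150 long, centred at y = -114, -38, 38, 114. Origin: underside centre, on the bench; x points to the end with a clear card holder outside.
- old_cartridge: cartridge of the same kind as cartridge1, already in the tote in the lane at y = -114, nose towards the tote's +x (card-holder) end. It shows how the others are to lie, and stays put.
- cartridge1: finished white test cartridge in the drawer (underside 20 mm above bench), nose to the drawer's front or back. 100 long, 50 wide, 22 high, 70 g; at +x a nose 23 long, 26 wide, with a round port; dark window at the tail. Grey upright fin on top to grip across: 50 long (x -25 to 25), 10 thick (y), top 46 above underside. Origin: underside centre.
- cartridge2: another finished cartridge in the drawer, the same in every way as cartridge1 (origin: underside centre, x to the nose, z up)
- cartridge3: another finished cartridge in the drawer, the same in every way as cartridge1 (origin: underside centre, x to the nose, z up)
- cartridge1_nose (a point): tip of that cartridge's nose, 50 mm from its origin along its x, 9 above its underside
- cartridge2_nose (a point): tip of that cartridge's nose, 50 mm from its origin along its x, 9 above its underside
- cartridge3_nose (a point): tip of that cartridge's nose, 50 mm from its origin along its x, 9 above its underside
- reagent_bottle: bystander: small white capped bottle, 52 mm across, 95 high, standing beyond the tote and the drawer. Origin: underside centre.
- steel_pot: bystander: open steel beaker, 96 mm across, 100 high, at the back. Origin: underside centre.
- wipes_canister: bystander: white wipes canister, 72 mm across, 170 high, at the back right. Origin: underside centre.
- kit_carton: bystander: plain carton, 120 x 80 x 55 mm, right of the tote. Origin: underside centre.
- pipette: bystander: lying hand pipette, 225 mm long, 27 high, between the tote and the drawer. Origin: on the bench under its middle; x along it.
- pocket_reader: bystander: flat hand-held reader, 130 x 75 x 35 mm, at the back left. Origin: underside centre.

How it is judged (in metres and radians):
On the way, in this order (a step that is already met when the one before it is completed fails the run):
1. the catch drawer is pulled out (by more than 80 mm) (value of joint catch_drawer above 0.08 m), for 0.1 s.
2. all three cartridges lie flat in lanes of the tote, noses to the card-holder end, and are let go (z of cartridge1 in the frame of tote between -0.002 and 0.009 m and y of cartridge1 in the frame of tote between -0.15 and 0.15 m and x of cartridge1_nose in the frame of tote between 0.02 and 0.085 m and angle between the x axis of each of cartridge1, cartridge2, cartridge3 and the x axis of tote, either way round below 0.3 rad and angle between each of cartridge1, cartridge2, cartridge3's own z axis and vertical below 0.08 rad and z of cartridge2 in the frame of tote between -0.002 and 0.009 m and y of cartridge2 in the frame of tote between -0.15 and 0.15 m and x of cartridge2_nose in the frame of tote between 0.02 and 0.085 m and z of cartridge3 in the frame of tote between -0.002 and 0.009 m and y of cartridge3 in the frame of tote between -0.15 and 0.15 m and x of cartridge3_nose in the frame of tote between 0.02 and 0.085 m and contact force between the fingers and cartridge1 below 0.05 N and contact force between the fingers and cartridge2 below 0.05 N and contact force between the fingers and cartridge3 below 0.05 N), for 0.2 s.
3. the drawer is fully home again (within 6 mm) (value of joint catch_drawer below 0.006 m), for 0.1 s.
At the end, for the whole second after the job is handed in: All three cartridges from the drawer lie at rest in the tote: underside on the lane floor (within 5 mm), level within 0.08 rad, along the lane within 0.3 rad, nose towards the tote's +x (card-holder) end, as the cartridge that was there before; the catch drawer is home within 6 mm (z of cartridge1 in the frame of tote between -0.002 and 0.009 m and y of cartridge1 in the frame of tote between -0.15 and 0.15 m and x of cartridge1_nose in the frame of tote between 0.02 and 0.085 m and angle between the x axis of each of cartridge1, cartridge2, cartridge3 and the x axis of tote, either way round below 0.3 rad and angle between each of cartridge1, cartridge2, cartridge3's own z axis and vertical below 0.08 rad and z of cartridge2 in the frame of tote between -0.002 and 0.009 m and y of cartridge2 in the frame of tote between -0.15 and 0.15 m and x of cartridge2_nose in the frame of tote between 0.02 and 0.085 m and z of cartridge3 in the frame of tote between -0.002 and 0.009 m and y of cartridge3 in the frame of tote between -0.15 and 0.15 m and x of cartridge3_nose in the frame of tote between 0.02 and 0.085 m and linear speed of each of cartridge1, cartridge2, cartridge3 below 0.02 m/s and value of joint catch_drawer below 0.006 m); the robot touches nothing.
It fails at once if the cartridge that already lay in the tote is shifted by more than 15 mm (distance of old_cartridge from where it was at the start of the episode above 0.015 m).
It fails at once if one of the bystanders on the bench is shifted by more than 30 mm (distance of any of reagent_bottle, steel_pot, wipes_canister, kit_carton, pipette, pocket_reader from where it was at the start of the episode above 0.03 m).
It fails at once if a cartridge is let go over the tote with its underside more than 26 mm above the tote's floor ((contact force between anything else and cartridge1 below 0.02 N and horizontal distance between cartridge1 and tote below 0.16 m and z of cartridge1 in the frame of tote above 0.03 m) or (contact force between anything else and cartridge2 below 0.02 N and horizontal distance between cartridge2 and tote below 0.16 m and z of cartridge2 in the frame of tote above 0.03 m) or (contact force between anything else and cartridge3 below 0.02 N and horizontal distance between cartridge3 and tote below 0.16 m and z of cartridge3 in the frame of tote above 0.03 m)).
It also fails if it takes over 72 s, if anything falls off the work surface, if the arm or the gripper's body presses on something with over 40 N, if the wrist force passes 120 N, or if a joint passes its speed limit or range.

## Working session

There is one attempt and no reset: what is moved stays moved. The work goes in short steps, Python scripts to look and compute and a tool call to move; the robot and the scene stay as the last step left them, time stands still between calls to the robot, and variables do not carry over. Pictures are saved under pics/ and viewed, at most 10 in all, crops included, and the job is handed in when it is done.

```bash
ls; mkdir -p pics; cat > h.py <<'E'
import numpy as np, cv2
from plant import bot, capture, get_obs
def grab(n):
    c=capture(n); c={k:(np.array(v) if k!='k1' else v) for k,v in c.items()}; return c
def save(c,name,box=None,s=1):
    im=c['color'][:,:,::-1]
    if box: im=im[box[1]:box[3],box[0]:box[2]]
    cv2.imwrite('pics/'+name,cv2.resize(im,None,fx=s,fy=s,interpolation=cv2.INTER_CUBIC))
def ray(c,uv):
    d=np.array([c['k1'],0,0,0,0],float)
    p=cv2.undistortPoints(np.array([[uv]],float),c['K'].astype(float),d)[0,0]
    return -c['R'].T@c['t'], c['R'].T@np.array([p[0],p[1],1])
def onz(c,uv,z):
    o,d=ray(c,uv); return o+d*(z-o[2])/d[2]
def proj(c,X):
    d=np.array([c['k1'],0,0,0,0],float)
    return cv2.projectPoints(np.array(X,float).reshape(-1,3),cv2.Rodrigues(c['R'].astype(float))[0],c['t'].astype(float),c['K'].astype(float),d)[0][:,0]
def tri(c1,u1,c2,u2):
    o1,d1=ray(c1,u1);o2,d2=ray(c2,u2)
    d1=d1/np.linalg.norm(d1);d2=d2/np.linalg.norm(d2)
    s=np.linalg.lstsq(np.array([d1,-d2]).T,o2-o1,rcond=None)[0]
    a=o1+s[0]*d1;b=o2+s[1]*d2
    return (a+b)/2,np.linalg.norm(a-b)
E
python3 - <<'E'
from h import *
o=get_obs(); print(o)
for n in('scene','top'):
    c=grab(n); save(c,n+'0.png',s=1.5); print(n,c['K'],c['k1'],-c['R'].T@c['t'],c['R'])
E
```

```text
pics
plant.py
{'time': 0.0, 'joint_positions': array([ 1.11596889e+00,  3.42696004e-01,  1.52502399e+00, -7.88752463e-06,
        1.27540492e+00, -1.46006115e-01]), 'dq': array([-5.59108672e-04,  1.84647282e-04,  3.05016213e-04, -1.27125100e-03,
       -6.01142763e-05, -8.96477009e-04]), 'tau': array([ 6.04382421e-04, -4.31247711e+01, -2.44216883e+01,  7.17212283e-02,
        5.60665573e-02, -1.83836064e-04]), 'tool_pos': array([159.4856479 , 500.03898273, 404.05619238]), 'tcp_rot': array([-3.14007559e+00, -2.15464457e-04,  2.83277347e+00]), 'contact_force': array([ 0.17713616, -0.33436631,  0.1719778 ]), 'moment': array([0.02265964, 0.02287274, 0.00589093]), 'finger_force': 0.0, 'grip_width': 91.97764470141766}
scene [[435.82349598   0.         253.69769013]
 [  0.         435.82349598 191.70500116]
 [  0.           0.           1.        ]] -0.06004090197735724 [1433.12737058 -955.37166997  947.70901089] [[ 0.75605136  0.65424602  0.01866812]
 [ 0.37499602 -0.40961883 -0.83161914]
 [-0.5364367   0.63574725 -0.55503253]]
top [[349.76096892   0.         259.5337036 ]
 [  0.         349.76096892 188.24977646]
 [  0.           0.           1.        ]] -0.029691536937139263 [ 337.14525747   41.14246668 1294.28082629] [[-7.19706710e-03 -9.99973132e-01 -1.39206398e-03]
 [-9.79775221e-01  7.33007176e-03 -1.99966966e-01]
 [ 1.99971797e-01 -7.52658767e-05 -9.79801651e-01]]
```

View pics/scene0.png

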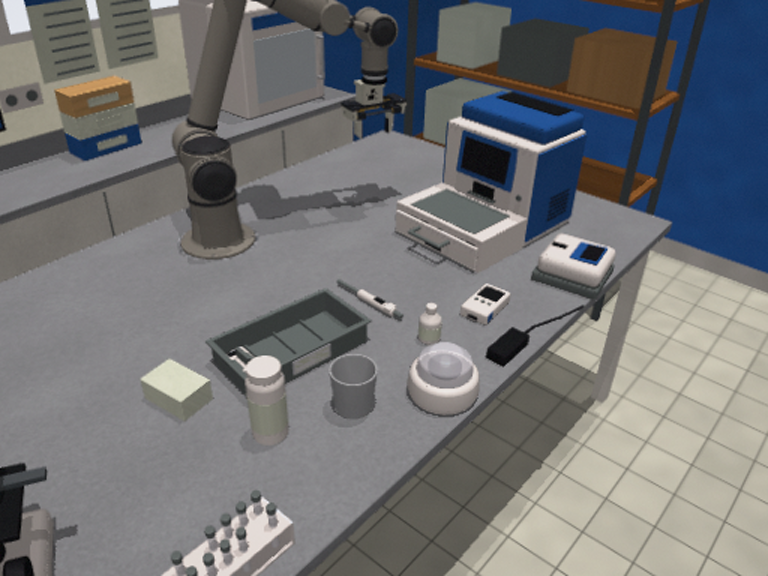

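View pics/top0.png

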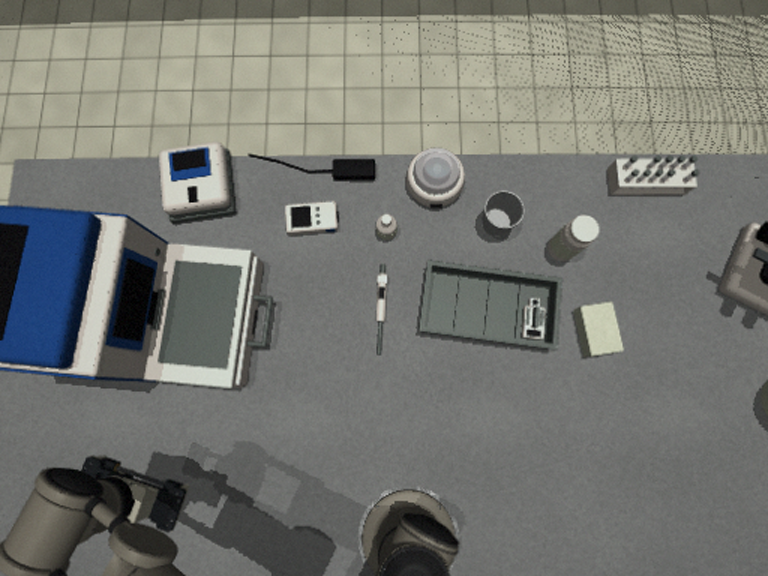

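The scene picture shows the tote at about (290,340), with its card holder on the far (world +x) side, and the handle at about (428,243). In the top picture the handle is at about (262,320), the tote spans (418..560, 262..348), and the old cartridge is at (535,318). I'll enlarge these areas to get exact pixels.

```bash
python3 - <<'E'
from h import *
t=grab('top');s=grab('scene')
def crop(c,b,f): return cv2.resize(c['color'][b[1]:b[3],b[0]:b[2],::-1],None,fx=f,fy=f,interpolation=cv2.INTER_CUBIC)
A=crop(t,(100,150,200,270),4) #400x480? 
B=crop(t,(275,165,375,240),4)
C=crop(s,(262,120,362,190),4)
D=crop(s,(135,185,255,275),3.333)
im=np.zeros((600,800,3),np.uint8)
A=A[:300+180]
im[:480,:400]=A[:480]
im[:300,400:800]=B
im[300:580,400:800]=C
cv2.imwrite('pics/m1.png',im)
cv2.imwrite('pics/m2.png',crop(s,(130,185,260,275),6))
np.save('/tmp/x.npy',0)
E
```

```text
(no output)
```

View pics/m1.png

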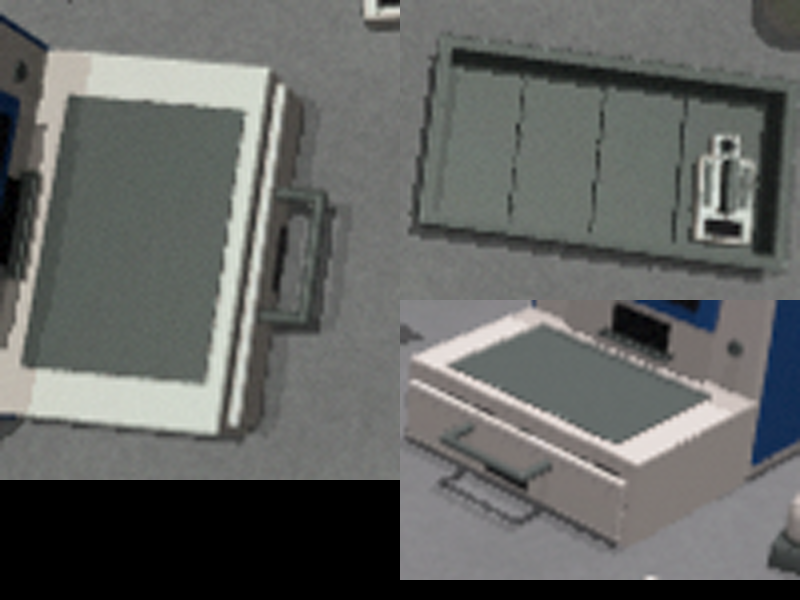

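View pics/m2.png

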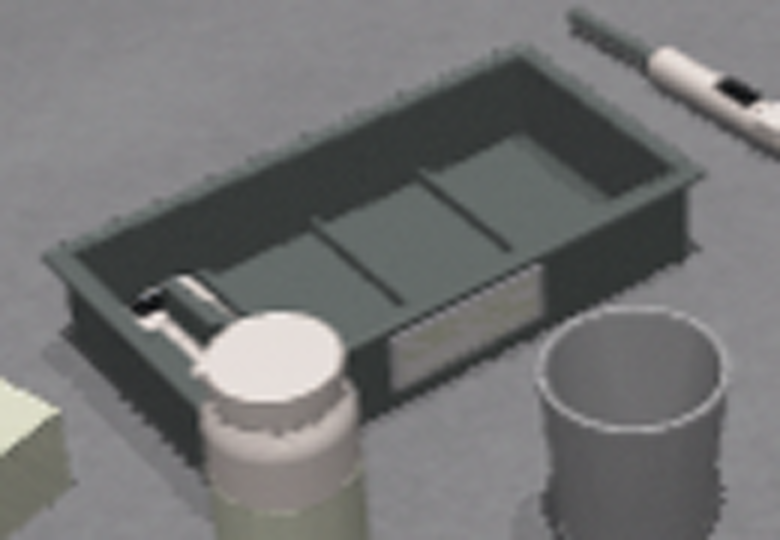

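The crops show the handle bar running from (321,193) to (311,322) in the drawer crop, and from (446,440) to (525,480) in the scene crop. The old cartridge's nose points up in the top view, towards world +x and the card holder. Next I'll triangulate the handle and the tote rim.

```bash
cat >> h.py <<'E'
def px(U,V,off,f): return ((U+.5)/f-.5+off[0],(V+.5)/f-.5+off[1])
E
python3 - <<'E'
from h import *
np.set_printoptions(precision=1,suppress=True)
t=grab('top');s=grab('scene')
a=lambda U,V:px(U,V,(100,150),4)
b=lambda U,V:px(U-400,V,(275,165),4)
c=lambda U,V:px(U-400,V-300,(262,120),4)
d=lambda U,V:px(U,V,(130,185),6)
for n,p,q in [('h far',a(322,195),c(525,480)),('h near',a(311,320),c(446,440)),
 ('deckcorner far',a(271,68),c(637,463)),('deckcorner near',a(219,435),c(412,363)),('panel far',a(287,86),c(625,487)),
 ('tote far left',b(440,36),d(704,173)),('tote near left',b(413,230),d(525,45)),('tote near right',b(782,272),d(45,257))]:
    print(n,*tri(t,p,s,q))
print('z58',onz(t,a(322,195),58),onz(t,a(311,320),58),'deck',onz(t,a(271,68),98),onz(t,a(219,435),98))
for p in [b(440,36),b(413,230),b(782,272)]: print('tote62',onz(t,p,62))
for p in [b(522,78),b(510,222),b(604,88),b(592,230),b(686,98),b(676,240)]: print('rib',onz(t,p,12))
print('old nose/tail z22', onz(t,b(727,135),22),onz(t,b(722,243),22))
p1=onz(t,b(727,160),50);p2=onz(t,b(725,213),50);print('fin',p1,p2)
E
```

```text
h far [555.8 328.2  53. ] 1.2630486945259913
h near [444.5 334.7  54.9] 4.862274991969256
deckcorner far [662.  367.2  98. ] 0.16331510696148965
deckcorner near [343.6 400.7  87.6] 1.8062498757264653
panel far [653.9 360.7  69.5] 2.9768309477266346
tote far left [642.9 -51.2  56.7] 1.3943069760056988
tote near left [468.  -22.6  51.3] 1.9610753819404136
tote near right [ 426.6 -349.5   54.7] 1.4459370970876297
z58 [554.5 326.6  58. ] [442.5 332.2  58. ] deck [662.  367.1  98. ] [342.9 396.9  98. ]
tote62 [642.1 -50.3  62. ]
tote62 [466.2 -22.8  62. ]
tote62 [ 426.5 -346.6   62. ]
rib [ 613.4 -130.1   12. ]
rib [ 478.1 -114.6   12. ]
rib [ 603.2 -206.7   12. ]
rib [ 470.1 -189.8   12. ]
rib [ 593.1 -283.2   12. ]
rib [ 460.3 -266.6   12. ]
old nose/tail z22 [ 555.9 -316.8   22. ] [ 456.2 -306.1   22. ]
fin [ 528.3 -307.5   50. ] [ 480.4 -302.7   50. ]
```

```bash
cat >> h.py <<'E'
def to(x,y,z,yaw):
    o=get_obs(); p=o['tool_pos']; yw=o['tcp_rot'][2]
    R=cv2.Rodrigues(np.array([0,0,yw]))[0]@np.diag([1,-1,-1.])
    d=R.T@(np.array([x,y,z])-p)
    turn=-((yaw-yw+np.pi)%(2*np.pi)-np.pi)
    print('t %.2f'%o['time'],'at',p.round(1),o['tcp_rot'].round(3),'w %.1f'%o['grip_width'],'F',o['contact_force'].round(1),'grip %.1f'%o['finger_force'],'q6 %.2f'%o['joint_positions'][5])
    print('SHIFT',d.round(1),'turn %.3f'%turn)
E
python3 -c "
from h import *
to(498,331,300,3.048)"
```

```text
t 0.30 at [159.5 500.1 404.5] [-3.141 -0.     2.833] w 91.5 F [ 0.1 -0.3 -0.9] grip 0.0 q6 -0.15
SHIFT [-373.9  -58.3  104.5] turn -0.215
```

The rows are not in the units I measure in: shifts go in shares of 600 mm and turns go in shares of pi rad. I convert before sending: -300 mm is -0.5, -240 mm is -0.4, -0.215 rad is -0.0684.

Request:
shift_gripper(rows="30,-0.1,-0.0167,0,-0.0318\n30,-0.2,-0.0333,0,-0.0684\n30,-0.3,-0.0467,0.0333,-0.0684\n30,-0.4,-0.0633,0.0667,-0.0684\n30,-0.5,-0.0783,0.1,-0.0684")

```text
time: 0.92
tool_pos: [429.1, 364.9, 345.6]
tcp_rot: [3.141, 0.0, 3.048]
contact_force: [0.5, 0.7, 0.5]
grip_width: 46.1
finger_force: 0.0
```

Request:
shift_gripper(rows="30,0,0,0,0\n30,0,0,0,0")

```text
time: 1.18
tool_pos: [427.3, 366.1, 346.0]
tcp_rot: [3.142, -0.001, 3.047]
contact_force: [0.4, 0.2, 0.2]
grip_width: 30.6
finger_force: 0.0
```

```bash
python3 -c "
from h import *
to(498,331,300,3.048)"
```

```text
t 1.18 at [427.3 366.1 346. ] [ 3.142e+00 -1.000e-03  3.047e+00] w 30.6 F [0.4 0.2 0.2] grip 0.0 q6 -0.90
SHIFT [-73.7 -28.2  46. ] turn -0.001
```

Scaled: 88 mm is 0.1467, -73.5 mm is -0.1225.

Request:
shift_gripper(rows="30,-0.0917,-0.0333,0.05,0\n30,-0.1225,-0.0467,0.1,0\n30,-0.1225,-0.0467,0.1467,0\n30,-0.1225,-0.0467,0.1467,0")

```text
time: 1.68
tool_pos: [496.5, 332.0, 256.8]
tcp_rot: [-3.14, -0.004, 3.05]
contact_force: [-0.7, -0.1, 0.3]
grip_width: 30.1
finger_force: 0.0
```

```bash
python3 - <<'E'
from h import *
to(498,331,219,3.048)
t=grab('top');s=grab('scene')
A=cv2.resize(t['color'][160:240,120:200,::-1],None,fx=5,fy=5,interpolation=2)
B=cv2.resize(s['color'][110:190,240:320,::-1],None,fx=5,fy=5,interpolation=2)
cv2.imwrite('pics/m3.png',np.hstack([A,B]))
E
```

```text
t 1.68 at [496.5 332.  256.8] [-3.14  -0.004  3.05 ] w 30.1 F [-0.7 -0.1  0.3] grip 0.0 q6 -1.02
SHIFT [-1.6 -0.9 37.8] turn 0.002
```

View pics/m3.png

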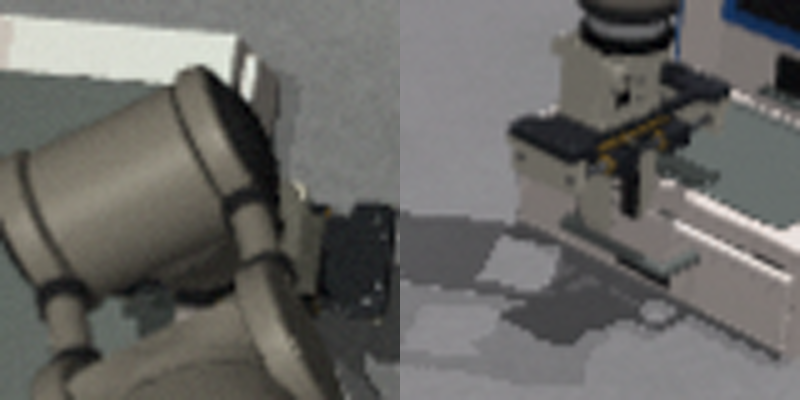

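The gripper stands over the bar in the scene view: the fingers are at about (615,200) and the bail at (630,250). I'll descend slowly and check the force before closing.

Scaled: 36 mm is 0.06, 24 mm is 0.04.

Request:
shift_gripper(rows="30,0,-0.0008,0.02,0\n30,0,-0.0008,0.04,0\n30,0,-0.0008,0.06,0\n30,0,-0.0008,0.06,0")

```text
time: 2.28
tool_pos: [497.7, 330.5, 220.6]
tcp_rot: [-3.14, -0.002, 3.048]
contact_force: [0.4, -0.2, -0.1]
grip_width: 30.2
finger_force: 0.0
```

Request:
shift_gripper(rows="0,0,0,0,0\n0,0,0,0,0\n0,0,0,0,0\n0,0,0,0,0")

```text
time: 2.78
tool_pos: [498.2, 330.8, 222.5]
tcp_rot: [3.141, 0.001, 3.048]
contact_force: [0.7, -0.2, 1.1]
grip_width: 10.7
finger_force: 30.0
```

```bash
python3 -c "
from h import *
to(498-.093*155,331-.996*155,219,3.048)"
```

```text
t 2.77 at [498.2 330.8 222.5] [3.141e+00 1.000e-03 3.048e+00] w 10.7 F [ 0.7 -0.2  1.1] grip 30.0 q6 -1.02
SHIFT [ 1.000e-01 -1.549e+02  3.500e+00] turn -0.000
```

Scaled: -38 mm is -0.0633, -28 mm is -0.0467.

Request:
shift_gripper(rows="0,0,-0.005,0,0\n0,0,-0.015,0,0\n0,0,-0.03,0,0\n0,0,-0.0467,0,0\n0,0,-0.0633,0,0")

```text
time: 3.4
tool_pos: [494.5, 292.1, 222.4]
tcp_rot: [3.141, 0.0, 3.048]
contact_force: [0.4, 1.8, 5.2]
grip_width: 11.2
finger_force: 30.0
```

Request:
shift_gripper(rows="0,0,-0.0167,0,0\n0,0,-0.0333,0,0\n0,0,-0.05,0,0\n0,0,-0.0667,0,0\n0,0,-0.0833,0,0")

```text
time: 4.03
tool_pos: [489.7, 242.3, 222.4]
tcp_rot: [3.141, 0.0, 3.047]
contact_force: [0.3, 1.6, 5.6]
grip_width: 11.0
finger_force: 30.0
```

Request:
shift_gripper(rows="0,0,-0.0167,0,0\n0,0,-0.0333,0,0\n0,0,-0.05,0,0\n0,0,-0.0667,0,0\n0,0,-0.0833,0,0")

```text
time: 4.65
tool_pos: [484.9, 192.5, 222.4]
tcp_rot: [3.141, 0.0, 3.047]
contact_force: [-0.7, 1.8, 5.8]
grip_width: 10.6
finger_force: 30.0
```

Request:
shift_gripper(rows="0,0,-0.0133,0,0\n0,0,-0.0217,0,0\n0,0,-0.0267,0,0\n0,0,-0.03,0,0\n0,0,-0.03,0,0")

```text
time: 5.28
tool_pos: [483.2, 174.5, 222.4]
tcp_rot: [-3.141, 0.0, 3.047]
contact_force: [0.4, -1.3, 6.8]
grip_width: 11.3
finger_force: 30.0
```

Force is steady at the 1.5 N friction and the drawer is about 160 mm out. Next: release, rise, move the arm back out of the camera's view, and look.

Scaled: -110 mm is -0.1833, -60 mm is -0.1.

Request:
shift_gripper(rows="30,0,0,0,0\n30,0,0,0,0\n30,0,0,-0.0333,0\n30,0,0,-0.1,0\n30,0,0,-0.1833,0")

```text
time: 5.9
tool_pos: [482.9, 175.1, 331.9]
tcp_rot: [-3.14, -0.004, 3.048]
contact_force: [0.9, 0.9, -0.9]
grip_width: 29.7
finger_force: 0.0
```

Request:
shift_gripper(rows="40,0.1,0,0,0\n40,0.1833,0,-0.05,0\n40,0.2333,0,-0.1,0\n40,0.2833,0,-0.1333,0\n40,0.2833,0,-0.1333,0")

```text
time: 6.52
tool_pos: [312.8, 191.3, 413.0]
tcp_rot: [3.141, 0.002, 3.049]
contact_force: [0.5, 0.2, -0.6]
grip_width: 40.0
finger_force: 0.0
```

```bash
python3 - <<'E'
from h import *
t=grab('top');s=grab('scene')
A=cv2.resize(t['color'][155:260,95:225,::-1],None,fx=5,fy=5,interpolation=2)
B=cv2.resize(s['color'][105:205,220:350,::-1],None,fx=5,fy=5,interpolation=2)
cv2.imwrite('pics/m4.png',A); cv2.imwrite('pics/m5.png',B)
E
```

```text
(no output)
```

View pics/m4.png

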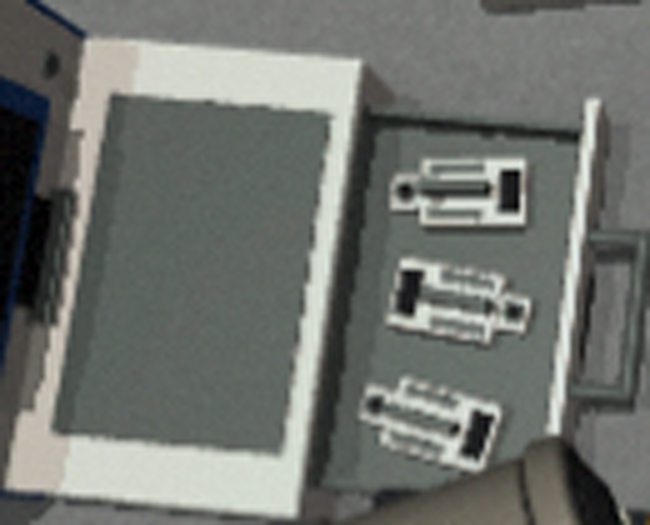

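View pics/m5.png

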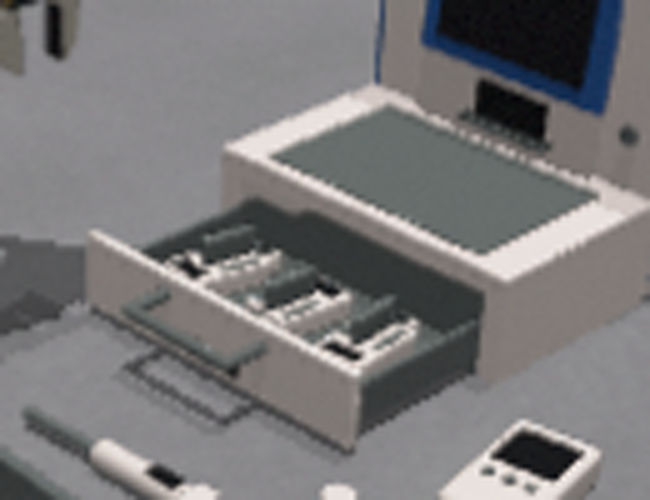

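The top crop shows three cartridges:
- **Far one:** at (458,192), nose at (400,190), pointing to the drawer's back.
- **Middle one:** nose at (522,312), pointing to the front.
- **Near one:** nose at (368,402), pointing to the back and skewed.

In the scene crop their fin tops are at about (370,312), (289,278) and (230,235).

```bash
cat > meas.py <<'E'
from h import *
np.set_printoptions(precision=1,suppress=True)
t=grab('top');s=grab('scene')
a=lambda U,V:px(U,V,(95,155),5)
c=lambda U,V:px(U,V,(220,105),5)
for n,p,q in [('far',(456,190),(372,312)),('mid',(459,302),(289,279)),('near',(428,420),(230,235))]:
    print('tri fin',n,*tri(t,a(*p),s,c(*q)))
for n,p,q in [('far',(493,190),(418,190)),('mid',(422,297),(495,308)),('near',(458,430),(398,411))]:
    A=onz(t,a(*p),66);B=onz(t,a(*q),66);d=B-A
    print('fin',n,(A+B)/2,'len %.1f yaw %.3f'%(np.linalg.norm(d),np.arctan2(d[1],d[0])))
im=t['color'].astype(int); m=((im.min(2)>150)*255).astype(np.uint8); m[:178]=0;m[252:]=0;m[:,:165]=0;m[:,205:]=0
m=cv2.morphologyEx(m,cv2.MORPH_CLOSE,np.ones((5,5)))
for k in cv2.findContours(m,0,1)[0]:
    if cv2.contourArea(k)<100: continue
    P=np.array([onz(t,q,42)[:2] for q in k[:,0].astype(float)],np.float32)
    print('rect42',cv2.minAreaRect(P),'ang',np.radians(cv2.minAreaRect(P)[2]))
A=onz(t,a(595,100),76);B=onz(t,a(552,432),76);print('panel top',A,B)
A=onz(t,a(640,240),58);B=onz(t,a(627,397),58);print('handle',(A+B)/2)
E
python3 meas.py
```

```text
tri fin far [576.  307.4  58.7] 1.897080982412872
tri fin mid [494.7 302.3  60. ] 1.9611706041061403
tri fin near [412.8 322.1  62.6] 5.669823038823797
fin far [573.9 305.6  66. ] len 53.9 yaw 1.563
fin mid [492.9 300.7  66. ] len 52.7 yaw -1.726
fin near [410.2 319.2  66. ] len 44.6 yaw 1.266
rect42 ((411.2835693359375, 325.7698974609375), (94.92890167236328, 48.48316192626953), 73.43123626708984) ang 1.281616846670588
rect42 ((495.5321960449219, 304.77166748046875), (98.11089324951172, 47.98752975463867), 77.55331420898438) ang 1.353560678780479
rect42 ((577.12060546875, 309.0360412597656), (95.57830810546875, 44.59428787231445), 89.59537506103516) ang 1.563734289374279
panel top [637.  205.4  76. ] [401.2 230.8  76. ]
handle [482.2 177.5  58. ]
```

Heights agree (fin tops ~60–66), noses known. Now the far cartridge (576,307.5), yaw 1.563.

```bash
python3 -c "
from h import *
to(576,307.5,300,1.563)"
```

```text
t 6.72 at [314.7 191.2 411.2] [-3.141e+00 -1.000e-03  3.047e+00] w 40.3 F [-0.5 -0.3 -0.4] grip 0.0 q6 -1.14
SHIFT [-249.2  140.4  111.2] turn 1.484
```

Scaled: -225 mm is -0.375, -180 mm is -0.3, 0.9 rad is 0.2865.

Request:
shift_gripper(rows="40,-0.075,0.0417,0.0167,0.0573\n40,-0.15,0.0833,0.0333,0.1146\n40,-0.225,0.125,0.0667,0.1719\n40,-0.3,0.1667,0.0833,0.2292\n40,-0.375,0.2083,0.1,0.2865")

```text
time: 7.35
tool_pos: [552.1, 294.9, 349.5]
tcp_rot: [-3.139, -0.0, 2.141]
contact_force: [0.2, 0.3, 0.9]
grip_width: 40.0
finger_force: 0.0
```

Request:
shift_gripper(rows="40,0,0,0,0.0573\n40,0,0,0,0.1146\n40,0,0,0,0.1846\n40,0,0,0,0.1859\n40,0,0,0,0.1859")

```text
time: 7.98
tool_pos: [550.2, 294.5, 351.1]
tcp_rot: [-3.14, 0.0, 1.566]
contact_force: [-0.3, 0.6, -0.1]
grip_width: 40.0
finger_force: 0.0
```

```bash
python3 -c "
from h import *
to(576,307.5,260,1.563)"
```

```text
t 7.97 at [550.2 294.5 351.1] [-3.14   0.     1.566] w 40.0 F [-0.3  0.6 -0.1] grip 0.0 q6 0.37
SHIFT [13.1 25.7 91.1] turn 0.003
```

Scaled: 126 mm is 0.21, 25.7 mm is 0.0428.

Request:
shift_gripper(rows="40,0.0217,0.0428,0.075,0\n40,0.0217,0.0428,0.1417,0\n40,0.0217,0.0428,0.175,0\n40,0.0217,0.0428,0.195,0\n40,0.0217,0.0428,0.21,0")

```text
time: 8.6
tool_pos: [575.9, 307.5, 225.9]
tcp_rot: [3.141, -0.0, 1.565]
contact_force: [-0.9, -0.1, 1.3]
grip_width: 39.9
finger_force: 0.0
```

Request:
shift_gripper(rows="40,0,0,0,0\n0,0,0,0,0\n0,0,0,0,0\n0,0,0,0,0\n0,0,0,0,0")

```text
time: 9.22
tool_pos: [575.8, 307.6, 226.4]
tcp_rot: [3.141, -0.0, 1.564]
contact_force: [-0.5, 0.2, 2.1]
grip_width: 9.8
finger_force: 30.0
```

Scaled: -110 mm is -0.1833, -60 mm is -0.1.

Request:
shift_gripper(rows="0,0,0,-0.0333,0\n0,0,0,-0.1,0\n0,0,0,-0.1833,0\n0,0,0,-0.1833,0")

```text
time: 9.72
tool_pos: [576.4, 307.9, 341.0]
tcp_rot: [3.133, -0.004, 1.564]
contact_force: [-0.3, 0.5, -0.9]
grip_width: 9.7
finger_force: 30.0
```

```bash
python3 -c "
from h import *
to(524.6,-235.6,300,-.124)"
```

```text
t 9.72 at [576.4 307.9 341. ] [ 3.133 -0.004  1.564] w 9.7 F [-0.3  0.5 -0.9] grip 30.0 q6 0.38
SHIFT [-543.8  -48.    41. ] turn 1.688
```

Scaled: -255 mm is -0.425, -200 mm is -0.3333, 0.85 rad is 0.2706.

Request:
shift_gripper(rows="0,-0.0667,-0.0067,0,0.0541\n0,-0.15,-0.0133,0,0.1082\n0,-0.2417,-0.0217,0,0.1623\n0,-0.3333,-0.03,0,0.2165\n0,-0.425,-0.0367,0,0.2706")

```text
time: 10.35
tool_pos: [551.2, 51.1, 335.1]
tcp_rot: [-3.141, 0.001, 0.708]
contact_force: [0.4, -1.2, -0.8]
grip_width: 9.8
finger_force: 30.0
```

Request:
shift_gripper(rows="0,0,0,0,0.0541\n0,0,0,0,0.1082\n0,0,0,0,0.1623\n0,0,0,0,0.2165\n0,0,0,0,0.2667")

```text
time: 10.98
tool_pos: [551.6, 52.6, 335.0]
tcp_rot: [3.142, 0.002, -0.13]
contact_force: [1.2, -0.5, -0.8]
grip_width: 9.8
finger_force: 30.0
```

```bash
python3 -c "
from h import *
to(524.6,-235.6,300,-.124)"
```

```text
t 10.97 at [551.6  52.6 335. ] [ 3.142e+00  2.000e-03 -1.300e-01] w 9.8 F [ 1.2 -0.5 -0.8] grip 30.0 q6 1.66
SHIFT [ 10.5 289.3  35. ] turn -0.006
```

Scaled: 260 mm is 0.4333, 215 mm is 0.3583.

Request:
shift_gripper(rows="0,0.0033,0.0833,0,0\n0,0.0067,0.175,0,0\n0,0.01,0.2667,0,0\n0,0.0133,0.3583,0,0\n0,0.0167,0.4333,0,0")

```text
time: 11.6
tool_pos: [528.9, -208.5, 335.0]
tcp_rot: [-3.141, 0.001, -0.125]
contact_force: [0.1, 0.1, -1.1]
grip_width: 9.6
finger_force: 30.0
```

Request:
shift_gripper(rows="0,0.0008,0.0367,0,0\n0,0.0008,0.0483,0,0\n0,0.0008,0.0483,0,0")

```text
time: 11.98
tool_pos: [526.6, -234.6, 335.7]
tcp_rot: [-3.141, 0.001, -0.124]
contact_force: [0.4, 0.7, 0.1]
grip_width: 9.8
finger_force: 30.0
```

```bash
python3 -c "
from h import *
to(524.6,-235.6,209.5,-.124)"
```

```text
t 11.97 at [ 526.6 -234.6  335.7] [-3.141e+00  1.000e-03 -1.240e-01] w 9.8 F [0.4 0.7 0.1] grip 30.0 q6 1.14
SHIFT [ -1.8   1.2 126.2] turn 0.000
```

Scaled: 118 mm is 0.1967, 108 mm is 0.18.

Request:
shift_gripper(rows="0,-0.0017,0.0017,0.075,0\n0,-0.0017,0.0017,0.1417,0\n0,-0.0017,0.0017,0.18,0\n0,-0.0017,0.0017,0.1967,0\n0,-0.0017,0.0017,0.1967,0")

```text
time: 12.6
tool_pos: [525.7, -235.3, 218.0]
tcp_rot: [-3.141, 0.0, -0.123]
contact_force: [-0.1, 0.3, -0.1]
grip_width: 9.6
finger_force: 30.0
```

Request:
shift_gripper(rows="0,0,0,0.005,0\n0,0,0,0.0083,0\n0,0,0,0.0117,0\n0,0,0,0.0117,0")

```text
time: 13.1
tool_pos: [525.3, -236.3, 211.0]
tcp_rot: [-3.141, -0.0, -0.124]
contact_force: [0.2, -1.0, -1.4]
grip_width: 9.5
finger_force: 30.0
```

Scaled: 1.5 mm is 0.0025, 1 mm is 0.0017.

Request:
shift_gripper(rows="0,0,0,0.0017,0\n0,0,0,0.0025,0\n0,0,0,0.0025,0")

```text
time: 13.48
tool_pos: [525.4, -236.3, 210.4]
tcp_rot: [3.141, -0.001, -0.124]
contact_force: [-2.8, 0.7, 6.9]
grip_width: 9.9
finger_force: 30.0
```

Request:
shift_gripper(rows="0,0,0,0.0017,0\n0,0,0,0.0017,0")

```text
time: 13.72
tool_pos: [525.4, -236.3, 210.4]
tcp_rot: [3.141, -0.001, -0.124]
contact_force: [-5.0, 2.8, 13.8]
grip_width: 9.8
finger_force: 30.0
```

Scaled: -125 mm is -0.2083, -80 mm is -0.1333.

Request:
shift_gripper(rows="28,0,0,-0.0033,0\n28,0,0,-0.0033,0\n28,0,0,-0.05,0\n28,0,0,-0.1333,0\n28,0,0,-0.2083,0")

```text
time: 14.35
tool_pos: [525.4, -236.3, 334.6]
tcp_rot: [-3.141, 0.0, -0.124]
contact_force: [0.4, 0.1, 0.2]
grip_width: 27.9
finger_force: 0.0
```

```bash
python3 -c "
from h import *
to(550,53,330,1.38)"
```

```text
t 14.35 at [ 525.4 -236.3  334.6] [-3.141  0.    -0.124] w 27.9 F [0.4 0.1 0.2] grip 0.0 q6 1.14
SHIFT [ -11.4 -290.1    4.6] turn -1.504
```

Scaled: -265 mm is -0.4417, -210 mm is -0.35, -0.85 rad is -0.2706.

Request:
shift_gripper(rows="40,-0.0133,-0.075,0,-0.0541\n40,-0.03,-0.1667,0,-0.1082\n40,-0.0467,-0.2583,0,-0.1623\n40,-0.0633,-0.35,0,-0.2165\n40,-0.08,-0.4417,0,-0.2706")

```text
time: 14.98
tool_pos: [510.3, 34.3, 333.4]
tcp_rot: [-3.142, -0.0, 0.731]
contact_force: [1.0, 0.1, -0.5]
grip_width: 39.7
finger_force: 0.0
```

```bash
python3 -c "
from h import *
to(494.5,303,330,1.38)"
```

```text
t 14.97 at [510.3  34.3 333.4] [-3.142 -0.     0.731] w 39.7 F [ 1.   0.1 -0.5] grip 0.0 q6 0.76
SHIFT [ 167.6 -210.6    3.4] turn -0.649
```

Scaled: -202 mm is -0.3367, -168 mm is -0.28, -0.65 rad is -0.2069.

Request:
shift_gripper(rows="40,0.0567,-0.07,0,-0.0477\n40,0.1133,-0.14,0,-0.0955\n40,0.17,-0.21,0,-0.1432\n40,0.2267,-0.28,0,-0.191\n40,0.2667,-0.3367,0,-0.2069")

```text
time: 15.6
tool_pos: [495.8, 292.1, 333.2]
tcp_rot: [-3.141, -0.0, 1.38]
contact_force: [0.6, -0.0, 0.1]
grip_width: 40.2
finger_force: 0.0
```

Request:
shift_gripper(rows="40,0,0,0.0667,0\n40,0,0,0.1,0")

```text
time: 15.85
tool_pos: [495.4, 290.5, 271.3]
tcp_rot: [-3.139, 0.002, 1.377]
contact_force: [-0.3, 0.3, 0.0]
grip_width: 39.6
finger_force: 0.0
```

```bash
python3 -c "
from h import *
to(494.5,303,225,1.38)"
```

```text
t 15.85 at [495.4 290.5 271.3] [-3.139e+00  2.000e-03  1.377e+00] w 39.6 F [-0.3  0.3  0. ] grip 0.0 q6 0.59
SHIFT [12.1 -3.3 46.3] turn -0.003
```

Scaled: 47 mm is 0.0783, 37 mm is 0.0617.

Request:
shift_gripper(rows="40,0.02,-0.005,0.0167,0\n40,0.02,-0.005,0.0417,0\n40,0.02,-0.005,0.0617,0\n40,0.02,-0.005,0.0783,0\n40,0.02,-0.005,0.0783,0")

```text
time: 16.48
tool_pos: [495.5, 302.0, 225.8]
tcp_rot: [-3.141, 0.001, 1.376]
contact_force: [-0.4, -0.5, -0.0]
grip_width: 39.9
finger_force: 0.0
```

Request:
shift_gripper(rows="0,0,0,0,0\n0,0,0,0,0\n0,0,0,0,0\n0,0,0,0,0")

```text
time: 16.98
tool_pos: [495.6, 302.3, 226.8]
tcp_rot: [3.141, -0.0, 1.376]
contact_force: [-0.3, 0.4, 0.3]
grip_width: 9.6
finger_force: 30.0
```

Scaled: -110 mm is -0.1833, -60 mm is -0.1.

Request:
shift_gripper(rows="0,0,0,-0.0333,0\n0,0,0,-0.1,0\n0,0,0,-0.1833,0\n0,0,0,-0.1833,0")

```text
time: 17.48
tool_pos: [496.3, 302.7, 340.8]
tcp_rot: [3.135, -0.005, 1.376]
contact_force: [-0.1, -0.4, -0.8]
grip_width: 9.8
finger_force: 30.0
```

```bash
python3 -c "
from h import *
to(534,-160.2,335,3.018)"
```

```text
t 17.48 at [496.3 302.7 340.8] [ 3.135 -0.005  1.376] w 9.8 F [-0.1 -0.4 -0.8] grip 30.0 q6 0.61
SHIFT [-446.8  126.6    5.8] turn -1.642
```

Scaled: -210 mm is -0.35, -165 mm is -0.275, -0.85 rad is -0.2706.

Request:
shift_gripper(rows="0,-0.0583,0.0167,0,-0.0541\n0,-0.125,0.035,0,-0.1082\n0,-0.2,0.0567,0,-0.1623\n0,-0.275,0.0783,0,-0.2165\n0,-0.35,0.1,0,-0.2706")

```text
time: 18.1
tool_pos: [513.4, 83.2, 335.4]
tcp_rot: [-3.14, -0.001, 2.232]
contact_force: [1.0, 0.2, -1.1]
grip_width: 9.8
finger_force: 30.0
```

```bash
python3 -c "
from h import *
to(534,-160.2,335,3.018)"
```

```text
t 18.10 at [513.4  83.2 335.4] [-3.140e+00 -1.000e-03  2.232e+00] w 9.8 F [ 1.   0.2 -1.1] grip 30.0 q6 -0.65
SHIFT [-204.8 -133.1    0.4] turn -0.786
```

Scaled: -198 mm is -0.33, -168 mm is -0.28, -0.786 rad is -0.2502.

Request:
shift_gripper(rows="0,-0.07,-0.045,0,-0.0509\n0,-0.14,-0.09,0,-0.1019\n0,-0.21,-0.1367,0,-0.1528\n0,-0.28,-0.1817,0,-0.2037\n0,-0.33,-0.215,0,-0.2502")

```text
time: 18.73
tool_pos: [531.7, -153.0, 335.2]
tcp_rot: [3.141, -0.002, 3.015]
contact_force: [0.5, 0.5, -0.8]
grip_width: 9.6
finger_force: 30.0
```

Request:
shift_gripper(rows="0,0,0,0,0\n0,0,0,0,0")

```text
time: 18.98
tool_pos: [531.7, -150.4, 335.6]
tcp_rot: [3.141, -0.002, 3.01]
contact_force: [-0.7, 0.4, -0.6]
grip_width: 9.8
finger_force: 30.0
```

```bash
python3 -c "
from h import *
to(534,-160.2,210,3.018)"
```

```text
t 18.98 at [ 531.7 -150.4  335.6] [ 3.141e+00 -2.000e-03  3.010e+00] w 9.8 F [-0.7  0.4 -0.6] grip 30.0 q6 -1.85
SHIFT [ -3.5  -9.4 125.6] turn -0.008
```

Scaled: 118 mm is 0.1967, 108 mm is 0.18.

Request:
shift_gripper(rows="0,-0.0058,-0.0157,0.075,0\n0,-0.0058,-0.0157,0.1417,0\n0,-0.0058,-0.0157,0.18,0\n0,-0.0058,-0.0157,0.1967,0\n0,-0.0058,-0.0157,0.1967,0")

```text
time: 19.6
tool_pos: [534.4, -159.9, 218.3]
tcp_rot: [3.141, -0.001, 3.012]
contact_force: [0.4, 0.4, 1.0]
grip_width: 9.9
finger_force: 30.0
```

Request:
shift_gripper(rows="0,0,0,0.005,0\n0,0,0,0.0083,0\n0,0,0,0.0117,0\n0,0,0,0.0133,0\n0,0,0,0.0133,0")

```text
time: 20.23
tool_pos: [534.3, -160.8, 210.8]
tcp_rot: [3.142, 0.0, 3.012]
contact_force: [-2.1, 0.4, 2.5]
grip_width: 9.6
finger_force: 30.0
```

Contact begins at the same height as the first. A little further down, then release.

Scaled: 1 mm is 0.0017.

Request:
shift_gripper(rows="0,0,0,0.0017,0\n0,0,0,0.0017,0")

```text
time: 20.48
tool_pos: [534.3, -160.7, 210.8]
tcp_rot: [-3.141, 0.001, 3.012]
contact_force: [-4.2, 2.1, 10.6]
grip_width: 9.9
finger_force: 30.0
```

Request:
shift_gripper(rows="28,0,0,-0.0017,0\n28,0,0,-0.0017,0\n28,0,0,-0.05,0\n28,0,0,-0.1333,0\n28,0,0,-0.2083,0")

```text
time: 21.1
tool_pos: [534.3, -160.8, 335.6]
tcp_rot: [3.141, -0.0, 3.012]
contact_force: [0.5, 0.4, 0.0]
grip_width: 27.7
finger_force: 0.0
```

```bash
python3 -c "
from h import *
to(411.5,323,330,1.275)"
```

```text
t 21.10 at [ 534.3 -160.8  335.6] [ 3.141 -0.     3.012] w 27.7 F [0.5 0.4 0. ] grip 0.0 q6 -1.87
SHIFT [184.4 463.8   5.6] turn 1.737
```

Scaled: 245 mm is 0.4083, 195 mm is 0.325, 0.9 rad is 0.2865.

Request:
shift_gripper(rows="40,0.03,0.075,0,0.0573\n40,0.0633,0.1583,0,0.1146\n40,0.0967,0.2417,0,0.1719\n40,0.13,0.325,0,0.2292\n40,0.1633,0.4083,0,0.2865")

```text
time: 21.72
tool_pos: [469.6, 92.0, 334.4]
tcp_rot: [3.141, -0.0, 2.121]
contact_force: [0.7, -0.6, -0.1]
grip_width: 39.7
finger_force: 0.0
```

```bash
python3 -c "
from h import *
to(411.5,323,330,1.275)"
```

```text
t 21.73 at [469.6  92.  334.4] [ 3.141 -0.     2.121] w 39.7 F [ 0.7 -0.6 -0.1] grip 0.0 q6 -0.52
SHIFT [227.2  71.3   4.4] turn 0.846
```

Scaled: 220 mm is 0.3667, 180 mm is 0.3, 0.846 rad is 0.2693.

Request:
shift_gripper(rows="40,0.075,0.0233,0,0.0541\n40,0.15,0.0467,0,0.1082\n40,0.225,0.07,0,0.1623\n40,0.3,0.0933,0,0.2165\n40,0.3667,0.115,0,0.2693")

```text
time: 22.35
tool_pos: [412.0, 315.4, 334.4]
tcp_rot: [3.142, -0.0, 1.276]
contact_force: [0.3, 0.0, -0.5]
grip_width: 40.3
finger_force: 0.0
```

Request:
shift_gripper(rows="40,0,0,0.0667,0\n40,0,0,0.1,0\n40,0,0,0.1,0")

```text
time: 22.72
tool_pos: [412.2, 313.7, 273.0]
tcp_rot: [-3.139, 0.003, 1.281]
contact_force: [1.0, 0.0, 0.2]
grip_width: 40.0
finger_force: 0.0
```

```bash
python3 - <<'E'
from h import *
to(411.5,323,225,1.275)
s=grab('scene');t=grab('top')
B=cv2.resize(s['color'][105:205,220:350,::-1],None,fx=5,fy=5,interpolation=2)
A=cv2.resize(t['color'][160:250,275:385,::-1],None,fx=5,fy=5,interpolation=2)[:, :]
im=np.zeros((600,800,3),np.uint8)
im[:300,:390]=cv2.resize(B,(390,300)); im[:360,390:800]=cv2.resize(A,(410,360))
cv2.imwrite('pics/m6.png',im[:360])
E
```

```text
t 22.73 at [412.2 313.7 273. ] [-3.139e+00  3.000e-03  1.281e+00] w 40.0 F [1.  0.  0.2] grip 0.0 q6 0.79
SHIFT [ 8.8 -3.3 48. ] turn 0.006
```

View pics/m6.png

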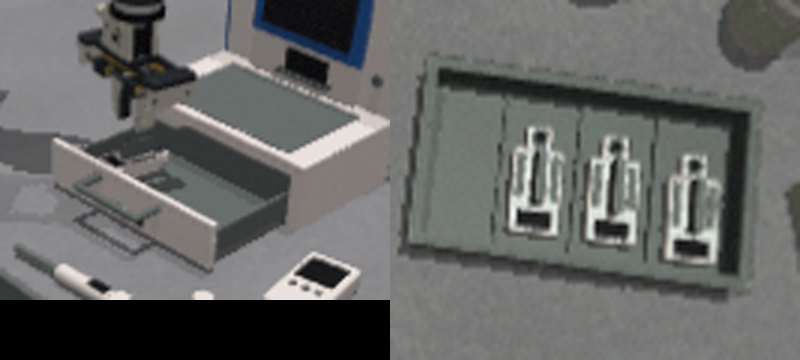

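Two cartridges lie centred in their lanes at about (535,185) and (612,190), noses up like the old one at (692,210). Taking the third.

The rows are not in the units I measure in: shifts go in shares of 600 mm and turns go in shares of pi rad. I convert before sending: 47 mm is 0.0783, 37 mm is 0.0617.

Request:
shift_gripper(rows="40,0.0142,-0.005,0.0167,0\n40,0.0142,-0.005,0.0417,0\n40,0.0142,-0.005,0.0617,0\n40,0.0142,-0.005,0.0783,0\n40,0.0142,-0.005,0.0783,0")

```text
time: 23.45
tool_pos: [412.0, 322.6, 226.5]
tcp_rot: [-3.14, 0.001, 1.281]
contact_force: [-0.0, 0.5, 0.6]
grip_width: 39.9
finger_force: 0.0
```

Request:
shift_gripper(rows="0,0,0,0,0\n0,0,0,0,0\n0,0,0,0,0\n0,0,0,0,0")

```text
time: 23.95
tool_pos: [412.2, 322.8, 227.8]
tcp_rot: [3.141, -0.0, 1.281]
contact_force: [0.4, -0.2, 1.6]
grip_width: 9.7
finger_force: 30.0
```

Request:
shift_gripper(rows="0,0,0,-0.0333,0\n0,0,0,-0.1,0\n0,0,0,-0.1833,0\n0,0,0,-0.1833,0")

```text
time: 24.45
tool_pos: [412.9, 323.2, 341.3]
tcp_rot: [3.136, -0.006, 1.281]
contact_force: [0.0, 0.4, -1.7]
grip_width: 9.7
finger_force: 30.0
```

```bash
python3 -c "
from h import *
to(543.4,-84.8,335,-.124)"
```

```text
t 24.45 at [412.9 323.2 341.3] [ 3.136 -0.006  1.281] w 9.7 F [ 0.   0.4 -1.7] grip 30.0 q6 0.81
SHIFT [-353.8  241.6    6.3] turn 1.405
```

Scaled: -195 mm is -0.325, -155 mm is -0.2583, 0.85 rad is 0.2706.

Request:
shift_gripper(rows="0,-0.0583,0.04,0,0.0541\n0,-0.125,0.085,0,0.1082\n0,-0.1917,0.1317,0,0.1623\n0,-0.2583,0.1767,0,0.2165\n0,-0.325,0.2217,0,0.2706")

```text
time: 25.08
tool_pos: [483.9, 96.4, 336.4]
tcp_rot: [-3.141, 0.002, 0.426]
contact_force: [0.4, 0.2, -1.3]
grip_width: 10.1
finger_force: 30.0
```

```bash
python3 -c "
from h import *
to(543.4,-84.8,335,-.124)"
```

```text
t 25.07 at [483.9  96.4 336.4] [-3.141e+00  2.000e-03  4.260e-01] w 10.1 F [ 0.4  0.2 -1.3] grip 30.0 q6 1.19
SHIFT [-20.6 189.6   1.4] turn 0.550
```

Scaled: 186 mm is 0.31, 160 mm is 0.2667, 0.55 rad is 0.1751.

Request:
shift_gripper(rows="0,-0.0067,0.07,0,0.0446\n0,-0.015,0.14,0,0.0891\n0,-0.0217,0.21,0,0.1337\n0,-0.03,0.2667,0,0.1751\n0,-0.0333,0.31,0,0.1751")

```text
time: 25.7
tool_pos: [543.5, -80.9, 336.1]
tcp_rot: [-3.141, 0.002, -0.121]
contact_force: [-0.4, -0.1, -0.7]
grip_width: 9.7
finger_force: 30.0
```

Request:
shift_gripper(rows="0,0,0,0,0\n0,0,0,0,0")

```text
time: 25.95
tool_pos: [543.1, -78.9, 336.6]
tcp_rot: [-3.141, 0.002, -0.119]
contact_force: [-0.7, -0.5, -0.6]
grip_width: 9.6
finger_force: 30.0
```

```bash
python3 -c "
from h import *
to(543.4,-84.8,211,-.124)"
```

```text
t 25.95 at [543.1 -78.9 336.6] [-3.141e+00  2.000e-03 -1.190e-01] w 9.6 F [-0.7 -0.5 -0.6] grip 30.0 q6 1.41
SHIFT [  1.    5.9 125.6] turn 0.005
```

Scaled: 117 mm is 0.195, 108 mm is 0.18.

Request:
shift_gripper(rows="0,0.0017,0.01,0.075,0\n0,0.0017,0.01,0.1417,0\n0,0.0017,0.01,0.18,0\n0,0.0017,0.01,0.195,0\n0,0.0017,0.01,0.195,0")

```text
time: 26.58
tool_pos: [543.8, -84.8, 220.5]
tcp_rot: [-3.141, 0.001, -0.118]
contact_force: [0.2, -0.6, -0.4]
grip_width: 9.8
finger_force: 30.0
```

Request:
shift_gripper(rows="0,0,0,0.005,0\n0,0,0,0.0083,0\n0,0,0,0.0117,0\n0,0,0,0.0142,0\n0,0,0,0.0142,0")

```text
time: 27.2
tool_pos: [543.8, -85.5, 211.9]
tcp_rot: [-3.141, 0.0, -0.119]
contact_force: [0.4, 0.4, -1.0]
grip_width: 9.7
finger_force: 30.0
```

Scaled: 1 mm is 0.0017.

Request:
shift_gripper(rows="0,0,0,0.0017,0\n0,0,0,0.0017,0")

```text
time: 27.45
tool_pos: [543.8, -85.5, 211.8]
tcp_rot: [3.142, -0.0, -0.119]
contact_force: [-1.8, -0.5, 6.3]
grip_width: 9.4
finger_force: 30.0
```

Request:
shift_gripper(rows="0,0,0,0.0012,0\n0,0,0,0.0012,0")

```text
time: 27.7
tool_pos: [543.7, -85.5, 211.8]
tcp_rot: [3.141, -0.001, -0.119]
contact_force: [-5.1, 1.0, 10.8]
grip_width: 9.5
finger_force: 30.0
```

Scaled: -120 mm is -0.2, -80 mm is -0.1333.

Request:
shift_gripper(rows="28,0,0,-0.0017,0\n28,0,0,-0.0017,0\n28,0,0,-0.05,0\n28,0,0,-0.1333,0\n28,0,0,-0.2,0")

```text
time: 28.32
tool_pos: [543.9, -85.5, 331.8]
tcp_rot: [-3.142, -0.001, -0.119]
contact_force: [-0.1, -1.3, 0.6]
grip_width: 28.2
finger_force: 0.0
```

```bash
python3 -c "
from h import *
to(483,174.8,258,-.094)"
```

```text
t 28.32 at [543.9 -85.5 331.8] [-3.142e+00 -1.000e-03 -1.190e-01] w 28.2 F [-0.1 -1.3  0.6] grip 0.0 q6 1.39
SHIFT [ -91.3 -251.3   73.8] turn -0.025
```

Scaled: -247 mm is -0.4117, -207 mm is -0.345, -0.025 rad is -0.008.

Request:
shift_gripper(rows="30,-0.03,-0.0833,0,-0.008\n30,-0.0617,-0.17,0,-0.008\n30,-0.0933,-0.2583,0,-0.008\n30,-0.125,-0.345,0.0333,-0.008\n30,-0.1517,-0.4117,0.0583,-0.008")

```text
time: 28.95
tool_pos: [481.9, 172.5, 294.7]
tcp_rot: [-3.141, 0.0, -0.093]
contact_force: [0.8, 0.2, -0.4]
grip_width: 30.0
finger_force: 0.0
```

Request:
shift_gripper(rows="30,0,0,0,0\n30,0,0,0,0")

```text
time: 29.2
tool_pos: [483.0, 170.4, 295.4]
tcp_rot: [3.141, -0.0, -0.093]
contact_force: [-0.1, -1.0, -0.4]
grip_width: 30.0
finger_force: 0.0
```

```bash
python3 - <<'E'
from h import *
to(483,174.8,221,-.094)
t=grab('top'); save(t,'m7.png',(100,150,400,250),2.6)
E
```

```text
t 29.20 at [483.  170.4 295.4] [ 3.141 -0.    -0.093] w 30.0 F [-0.1 -1.  -0.4] grip 0.0 q6 1.85
SHIFT [-0.4 -4.4 74.4] turn 0.001
```

View pics/m7.png

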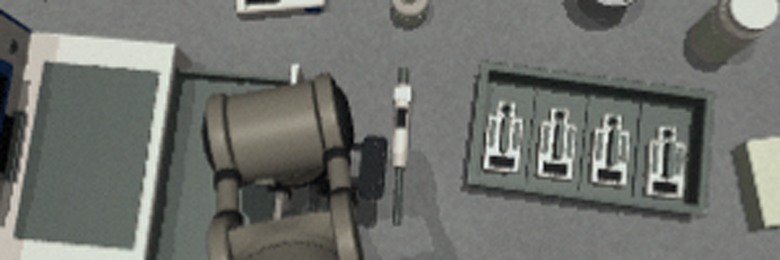

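All four cartridges lie one to a lane, noses up, at about (502,140), (557,148), (610,150) and (665,165). The drawer still stands out. Now pinch the handle and push.

Scaled: 73 mm is 0.1217, 60 mm is 0.1.

Request:
shift_gripper(rows="30,0,-0.0075,0.0417,0\n30,0,-0.0075,0.075,0\n30,0,-0.0075,0.1,0\n30,0,-0.0075,0.1217,0\n30,0,-0.0075,0.1217,0")

```text
time: 29.88
tool_pos: [483.1, 174.7, 221.6]
tcp_rot: [3.141, 0.001, -0.094]
contact_force: [-1.1, -0.0, 0.0]
grip_width: 30.1
finger_force: 0.0
```

Request:
shift_gripper(rows="0,0,0,0,0\n0,0,0,0,0\n0,0,0,0,0\n0,0,0,0,0")

```text
time: 30.38
tool_pos: [483.3, 175.1, 222.9]
tcp_rot: [-3.141, -0.001, -0.094]
contact_force: [-0.3, 0.3, 3.9]
grip_width: 10.9
finger_force: 30.0
```

Scaled: -66 mm is -0.11, -52 mm is -0.0867.

Request:
shift_gripper(rows="0,0,-0.0167,0,0\n0,0,-0.04,0,0\n0,0,-0.0633,0,0\n0,0,-0.0867,0,0\n0,0,-0.11,0,0")

```text
time: 31.0
tool_pos: [489.7, 241.5, 222.9]
tcp_rot: [-3.141, -0.002, -0.094]
contact_force: [0.5, -1.6, 5.0]
grip_width: 10.5
finger_force: 30.0
```

Request:
shift_gripper(rows="0,0,-0.0233,0,0\n0,0,-0.0467,0,0\n0,0,-0.07,0,0\n0,0,-0.0933,0,0\n0,0,-0.1167,0,0")

```text
time: 31.62
tool_pos: [496.4, 311.3, 222.9]
tcp_rot: [-3.141, -0.002, -0.094]
contact_force: [2.3, -2.3, 5.5]
grip_width: 11.1
finger_force: 30.0
```

Request:
shift_gripper(rows="0,0,-0.0133,0,0\n0,0,-0.0233,0,0\n0,0,-0.0317,0,0\n0,0,-0.0317,0,0")

```text
time: 32.12
tool_pos: [498.1, 330.1, 222.9]
tcp_rot: [-3.14, -0.002, -0.094]
contact_force: [2.8, 0.6, 4.9]
grip_width: 11.1
finger_force: 30.0
```

Request:
shift_gripper(rows="0,0,-0.0025,0,0\n0,0,-0.005,0,0\n0,0,-0.0067,0,0\n0,0,-0.0067,0,0")

```text
time: 32.62
tool_pos: [498.5, 332.3, 222.9]
tcp_rot: [3.14, -0.001, -0.094]
contact_force: [3.3, -7.9, 8.4]
grip_width: 11.1
finger_force: 30.0
```

Scaled: -2 mm is -0.0033, -1 mm is -0.0017.

Request:
shift_gripper(rows="0,0,-0.0017,0,0\n0,0,-0.0033,0,0\n0,0,-0.0033,0,0")

```text
time: 33.0
tool_pos: [498.7, 332.9, 222.9]
tcp_rot: [3.136, -0.0, -0.094]
contact_force: [2.1, -15.1, 12.4]
grip_width: 10.8
finger_force: 30.0
```

The drawer is against its stop. Ease off, release, rise and check.

Scaled: -60 mm is -0.1, -20 mm is -0.0333.

Request:
shift_gripper(rows="0,0,0.0042,0,0\n30,0,0.0042,0,0\n30,0,0.0042,0,0\n30,0,0.0042,-0.0333,0\n30,0,0.0042,-0.1,0")

```text
time: 33.62
tool_pos: [497.1, 332.8, 280.6]
tcp_rot: [3.139, 0.005, -0.094]
contact_force: [0.9, -0.0, 0.6]
grip_width: 29.8
finger_force: 0.0
```

Request:
shift_gripper(rows="30,0,0,-0.1,0\n30,-0.1,0.05,-0.1667,0\n30,-0.2,0.1,-0.2,0\n30,-0.2833,0.1333,-0.2,0\n30,-0.2833,0.1333,-0.2,0")

```text
time: 34.25
tool_pos: [318.0, 268.3, 402.5]
tcp_rot: [3.141, 0.002, -0.092]
contact_force: [0.5, -0.7, 0.9]
grip_width: 30.1
finger_force: 0.0
```

```bash
python3 - <<'E'
from h import *
t=grab('top'); save(t,'m8.png',(100,150,400,250),2.6)
a=lambda U,V:px(U,V,(100,150),2.6)
to(400,200,400,0)
E
```

```text
t 34.30 at [318.4 268.5 402.6] [ 3.141e+00  1.000e-03 -9.200e-02] w 30.3 F [-1.6 -1.1 -0.3] grip 0.0 q6 2.18
SHIFT [87.6 60.7  2.6] turn -0.092
```

View pics/m8.png

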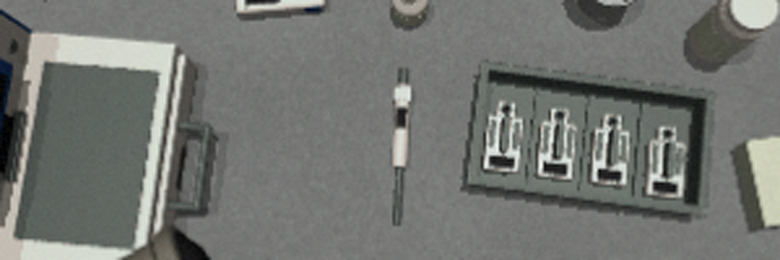

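The drawer is home: the handle bar is at (207,168), and the measured end position of 332.9 matches the expected 332.2. All four cartridges lie in line and the bystanders look untouched.

```bash
python3 -c "
from plant import bot, capture, get_obs
print(bot.close_job())"
```

```text
the job is handed in; nothing more can be done
None
```

I laid the three cartridges flat in their own tote lanes with noses to the card-holder end, pushed the drawer home to its stop, and handed the job in at about 34 s of robot time; the judge's verdict was not shown.

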